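# Change the filter and load the sample carousel of a photometer

## Task

Get the photometer ready for the next run: take the violet filter out of the slot of its optics case and stand it in a free slot of the filter rack, and slide the orange filter from the rack fully home into the slot. Load every sample cell on the bench into the carousel pocket whose dot has the colour of the cell's cap, turning the dial cover until its window stands over that pocket and setting the cell down gently, flat and square on the pocket floor. Finish with the cover turned to its closed position, window at the black-and-white mark, and leave the grey filter, the bottles, the dropper bottle and the timer alone.

Things in the scene. Friction and masses are not known exactly. Their poses are not given: they have to be found in the camera images.
- photometer: light grey bench photometer, fixed: a round drum (radius 142 mm, rim 117 mm high) with four cell pockets under a turning dial cover, and beside it, toward its -y, an optics case 150 x 108 x 72 mm carrying a dark filter head 100 x 50 mm, top at 132 mm. Origin: drum axis, at the bench. Coloured dots and the black-and-white closed mark are on the rim, outside the cover.
- cover (a joint): angle of the dark dial cover, rad, growing counterclockwise seen from above, stops at -2.25 and 2.25. 0 = closed (window toward the photometer's +y, at the black-and-white mark). Window over pocket: red 1.047, yellow 2.094, blue -1.047, green -2.094. Held by friction of about 0.12 N m, stays where left.
- cover_knob (a point): top centre of the black grip bar on the cover, on the turning axis, 146 mm above the bench; its x points along the bar, to the middle of the window, and turns with the cover. Bar 60 mm long (x), 18 mm wide (y), 27 mm tall. Cover: disc of radius 122 mm, top 119 and underside 113 mm above the bench; window: 60 degree sector from radius 46 mm out to the edge.
- pocket_red (a point): centre of the floor of the pocket with the red dot, 82 mm from the drum axis, 20 mm above the bench; its x points radially outward, z up. The pocket is 56 mm (x, radial) by 42 mm (y), its walls 30 mm tall; open above only while the window is over it (cover at 1.047).
- pocket_yellow (a point): centre of the floor of the pocket with the yellow dot, 82 mm from the drum axis, 20 mm above the bench; its x points radially outward, z up. The pocket is 56 mm (x, radial) by 42 mm (y), its walls 30 mm tall; open above only while the window is over it (cover at 2.094).
- pocket_blue (a point): centre of the floor of the pocket with the blue dot, 82 mm from the drum axis, 20 mm above the bench; its x points radially outward, z up. The pocket is 56 mm (x, radial) by 42 mm (y), its walls 30 mm tall; open above only while the window is over it (cover at -1.047).
- pocket_green (a point): centre of the floor of the pocket with the green dot, 82 mm from the drum axis, 20 mm above the bench; its x points radially outward, z up. The pocket is 56 mm (x, radial) by 42 mm (y), its walls 30 mm tall; open above only while the window is over it (cover at -2.094).
- filter_slot (a point): centre of the floor of the filter slot in the dark head, 72 mm above the bench: slot 64 mm long (x) by 10 mm wide (y), 60 mm deep, its mouth at 132 mm; x and y as the photometer's
- cell_red: sample cell (may be absent), glass block on a weighted dark foot, its lower edges bevelled 3 mm, together 52 (x) x 38 (y) x 66 mm, with a red cap 38 (x) x 20 (y) x 22 mm on top, 88 mm tall in all, about 200 g, most of it in the foot. Origin: centre of its underside, z up. Stands loose on the bench; either way round fits a pocket (its x along the pocket's x).
- cell_yellow: sample cell (may be absent), glass block on a weighted dark foot, its lower edges bevelled 3 mm, together 52 (x) x 38 (y) x 66 mm, with a yellow cap 38 (x) x 20 (y) x 22 mm on top, 88 mm tall in all, about 200 g, most of it in the foot. Origin: centre of its underside, z up. Stands loose on the bench; either way round fits a pocket (its x along the pocket's x).
- cell_blue: sample cell (may be absent), glass block on a weighted dark foot, its lower edges bevelled 3 mm, together 52 (x) x 38 (y) x 66 mm, with a blue cap 38 (x) x 20 (y) x 22 mm on top, 88 mm tall in all, about 200 g, most of it in the foot. Origin: centre of its underside, z up. Stands loose on the bench; either way round fits a pocket (its x along the pocket's x).
- cell_green: sample cell (may be absent), glass block on a weighted dark foot, its lower edges bevelled 3 mm, together 52 (x) x 38 (y) x 66 mm, with a green cap 38 (x) x 20 (y) x 22 mm on top, 88 mm tall in all, about 200 g, most of it in the foot. Origin: centre of its underside, z up. Stands loose on the bench; either way round fits a pocket (its x along the pocket's x).
- filter_rack: fixed off-white rack 100 (x) x 148 (y) x 44 mm with three parallel filter slots side by side along y. Origin: centre of its underside. Two slots hold the orange and the grey filter, the middle one is free at the start.
- rack_slot_0 (a point): centre of the floor of a rack slot, at y = -42 mm in the rack's frame, 8 mm above the bench: slot 64 mm long (x) by 11 mm wide (y), 36 mm deep, mouth at 44 mm
- rack_slot_1 (a point): centre of the floor of a rack slot, at y = 0 mm in the rack's frame, 8 mm above the bench: slot 64 mm long (x) by 11 mm wide (y), 36 mm deep, mouth at 44 mm
- rack_slot_2 (a point): centre of the floor of a rack slot, at y = 42 mm in the rack's frame, 8 mm above the bench: slot 64 mm long (x) by 11 mm wide (y), 36 mm deep, mouth at 44 mm
- filter_violet: upright violet filter in a black frame 60 (x) x 8 (y) x 64 mm, its lower edge bevelled 2 mm (faces) and 4 mm (corners), with a violet grip tab 36 (x) x 12 (y) x 24 mm on top, 88 mm tall in all, 80 g; starts in the photometer's filter slot. Origin: centre of its lower edge, z up; either way round fits.
- filter_orange: upright orange filter in a black frame 60 (x) x 8 (y) x 64 mm, its lower edge bevelled 2 mm (faces) and 4 mm (corners), with an orange grip tab 36 (x) x 12 (y) x 24 mm on top, 88 mm tall in all, 80 g; starts in an outer slot of the rack. Origin: centre of its lower edge, z up; either way round fits.
- filter_grey: upright grey filter in a black frame 60 (x) x 8 (y) x 64 mm, its lower edge bevelled 2 mm (faces) and 4 mm (corners), with a grey grip tab 36 (x) x 12 (y) x 24 mm on top, 88 mm tall in all, 80 g; stands in the other outer slot of the rack; to be left there. Origin: centre of its lower edge, z up; either way round fits.
- bottle_white_cap: amber bottle with white cap, 51 mm wide, 109 mm tall; bystander. Origin: centre of its underside.
- bottle_black_cap: amber bottle with black cap, 51 mm wide, 109 mm tall; bystander. Origin: centre of its underside.
- dropper_red_cap: white dropper bottle with red cap, 31 mm wide, 62 mm tall; bystander. Origin: centre of its underside.
- timer: white bench timer 66 x 66 x 21 mm lying on the bench; bystander. Origin: centre of its underside.

How it is judged:
By the outcome, as a careful person would: the job done as asked, in the order asked, and still so for the second after the job is handed in, with the robot touching nothing.
Of cell_red, cell_yellow, cell_blue, cell_green only 2 to 3 are there at a start; the rules pass over those that are not, and their reading is None.
At some moment in a run one of cell_red, cell_yellow, cell_blue, cell_green may be knocked a few centimetres aside while the robot is not near it.
It also fails if it takes over 210 s, if anything falls off the work surface, if the arm or the gripper's body presses on something with over 40 N, if the wrist force passes 120 N, or if a joint passes its speed limit or range.

## Robot

A 6-joint arm with a two-finger parallel gripper is mounted at the origin on a cart in front of the work surface, level with it; the furniture and walls round the work are solid. World frame = base frame: x ahead of the robot, y to its left, z up, the work surface at z = 0. Lengths are in m, angles in rad, forces in N, time in s.
With the tool pointing down it reaches from about 0.425 to 0.95 m from the base axis. Payload 3.5 kg.
Tool frame: the origin (TCP) lies between the finger pads; the fingertips stand 19 mm ahead of it and the grasp point (between the pads) is the TCP (ctrl.nose_length is the distance from the TCP to the fingertips, in m); z points along the fingers, y is the line along which they close (so a half turn about z gives the same grasp; the last joint's range is limited). The gripper opens to 85 mm and grips with 20 to 120 N. Pads are 22 mm wide; open, the fingers measure 114 mm over their backs; the gripper's body (76 mm by 85 mm) begins 54 mm behind the grasp point. The pads swing forward as they close: fully open they stand 13 mm farther back than shut.
Start: joints at [-1.317, 0.286, 1.577, -0, 1.279, -0.15], TCP at [0.265, -0.621, 0.25] pointing down, gripper open.
Joint ranges: [-2.77, 2.77], [-0.9, 2.22], [0.21, 2.48], [-1.53, 4.67], [0.24, 2.81], [-2.84, 2.84]. Speed limits (rad/s): [2.79, 2.79, 3.14, 3.14, 3.14, 3.14].

## Interface

Orientations are given as a unit quaternion [x, y, z, w].
In Python, from plant import ctrl gives the robot as it stands.
- The arm moves only by the tool apply_moves, never from a script. Its argument "series" is a list of rows, each a list of 6 numbers: the shift along the world's x, y, z scaled (see below), then the turn, a rotation vector about the world's x, y, z scaled (see below). A call has 1 to 20 rows; each row is the pose to reach, as a shift and turn from the pose commanded when the call began; what a row does not reach only later rows make up. The controller multiplies each number of a shift by 0.8 m and each number of a turn by 45 degrees. A row lasts 1/8 s, in which the tool goes at most 62.5 mm and 10.7 degrees, less where a joint would pass 70% of its speed; a pose out of reach is approached as far as the arm can. A call with a number of a shift or a turn outside -1 to 1 is refused whole. A call with a gripper value outside its range is refused whole. "jaw" is the opening, from 0 (shut) to 1 (fully open), set as the call begins (left out, the last holds). The fingers move at their own pace and stop on an object; "squeeze" is the grip in N (left out, the last holds). Time passes only in rows, so rows that repeat a pose let the fingers close. It gives the time, the measured TCP pose, the force, the opening and the grip force at its end, in the units of the state.
- ctrl.get_state(): the state, without advancing time (a new reading comes with each control period).
- ctrl.read_camera(name): name is "side" or "top"; returns the picture (480x640x3 uint8, red, green, blue); there is no depth.
- ctrl.get_calibration(name): a dict with "fx", "fy", "cx", "cy" (pixels), "xyz" and "orientation" of the camera in the world. Camera axes: x right, y up, looking along -z (the intrinsics and any distortion apply to the point x, -y, -z); pixel columns grow to the right and rows downward; lengths in m; the calibration is good to about 2 mm. A picture is of the moment at which its call begins. get_calibration takes no time and is no camera call.
- ctrl.sign_off(): hands the job in; it is judged then, once.
Trained networks look in the newest picture that a camera, given by its name, has taken for a name from the list of things; names that differ only in an ending like _2 or _b are one class to them, and where a whole thing is asked for, a point or a joint stands for the part that bears it (a point fixed in the world has none). Each returns a list of dicts, best first, with "p" (0 to 1); they miss things now and then, are a little off and sometimes report something else, mostly with a low value. They report only what shows in the picture. A call takes as long as a camera call.
- ctrl.boxes_of(thing, camera): "xy" ([column, row] as shares, 0 to 1, of the picture: columns of its width, rows of its height, amid what is visible of it).
- ctrl.silhouettes(thing, camera): "pixels" (480x640 bool, what is visible of it) and "xy" ([column, row] as shares, 0 to 1, of the picture: columns of its width, rows of its height, amid what is visible of it).
The state is a dict: "time": time; "qpos": joint angles; "dq": joint speeds; "joint_efforts": joint torques, N m; "eef_pos": TCP position; "tcp_rot": TCP orientation; "contact_force": force on the tool from outside, world axes, zero at the start; "wrist_torque": the same for the moment, N m; "opening": opening from 0.0 (shut) to 1.0 (fully open); "finger_force": force on a finger pad.
Only numpy, scipy, OpenCV 4.12 (cv2) and the standard library are available. Lean on these libraries where they do the work, as an engineer would, in place of code of your own. Each camera call takes 0.05 s, during which the arm holds its last target. There are 200 camera calls.

## Working session

There is one attempt and no reset: what is moved stays moved. The work goes in short steps, Python scripts to look and compute and a tool call to move; the robot and the scene stay as the last step left them, time stands still between calls to the robot, and variables do not carry over. Pictures are saved under pics/ and viewed, at most 14 in all, crops included, and the job is handed in when it is done.

Besides the shell and the picture viewer there is one more tool, called after "Request:" as name(argument=value, ...), one argument or row to a line, values as JSON. apply_moves: Moves the arm, as the interface text tells. Shifts and turns lie within -1 to 1; 1 stands for 0.8 m of shift or 45 degrees of turn. Its arguments: {"type":"object","properties":{"series":{"type":"array"},"jaw":{"type":"number"},"squeeze":{"type":"number"}},"required":["series"]}

```bash
ls; mkdir -p pics
python3 - <<'E'
from plant import ctrl
import cv2
s=ctrl.get_state();print(s['time'],s['eef_pos'],s['tcp_rot'],s['opening'],ctrl.nose_length)
for c in('top','side'):
    im=ctrl.read_camera(c);cv2.imwrite(f'pics/{c}0.png',im[:,:,::-1]);print(c,ctrl.get_calibration(c))
    for n in ['photometer','cover_knob','cell_red','cell_yellow','cell_blue','cell_green','filter_rack','filter_violet','filter_orange','filter_grey','timer']:
        r=ctrl.boxes_of(n,c)
        print(n,[(round(d['xy'][0]*640),round(d['xy'][1]*480),round(d['p'],2)) for d in r[:3]])
E
```

```text
pics
0.0 [ 0.26507842 -0.62009549  0.24890436] [ 9.79690632e-01  2.00511317e-01 -6.40339181e-05 -1.21415719e-03] 0.9993264655857079 0.019
top {'fx': 534.6836843812763, 'fy': 534.6836843812763, 'cx': 314.1727102935011, 'cy': 232.83742520318071, 'xyz': array([0.2614961 , 0.01278591, 1.41421363]), 'orientation': array([ 0.0758971 , -0.06632243, -0.67157141,  0.73405232])}
photometer [(355, 222, 0.77)]
cover_knob [(349, 214, 0.9), (352, 218, 0.33)]
cell_red [(163, 226, 0.6)]
cell_yellow [(233, 187, 0.86), (465, 273, 0.53), (355, 221, 0.47)]
cell_blue [(471, 251, 0.27)]
cell_green []
filter_rack [(469, 271, 0.95)]
filter_violet [(400, 256, 0.43), (353, 220, 0.36)]
filter_orange [(471, 286, 0.57), (355, 221, 0.4)]
filter_grey [(473, 252, 0.71), (356, 218, 0.29)]
timer [(449, 334, 0.83)]
side {'fx': 539.6645773504058, 'fy': 539.6645773504058, 'cx': 323.3857027435956, 'cy': 237.65299643650422, 'xyz': array([ 0.30678403, -0.94777689,  1.05982372]), 'orientation': array([ 0.39410547, -0.04520162, -0.08534775,  0.91397673])}
photometer [(354, 276, 0.73), (322, 392, 0.41)]
cover_knob [(355, 252, 0.7)]
cell_red []
cell_yellow [(349, 196, 0.64)]
cell_blue []
cell_green []
filter_rack [(341, 401, 0.8), (351, 277, 0.24)]
filter_violet [(327, 294, 0.66)]
filter_orange [(366, 183, 0.7), (322, 393, 0.5)]
filter_grey [(363, 384, 0.68)]
timer []
```

View pics/top0.png

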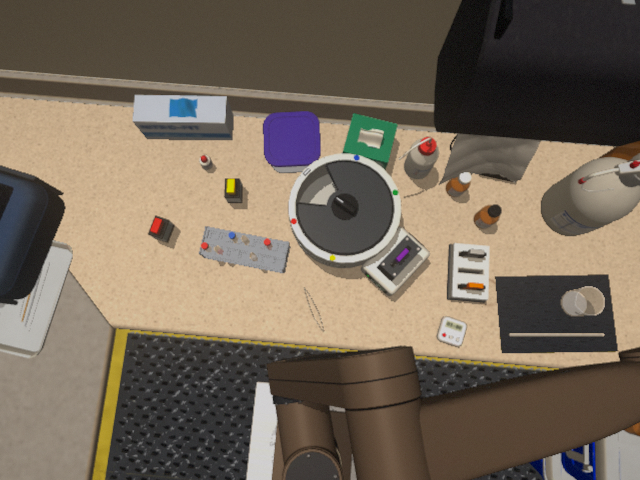

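View pics/side0.png

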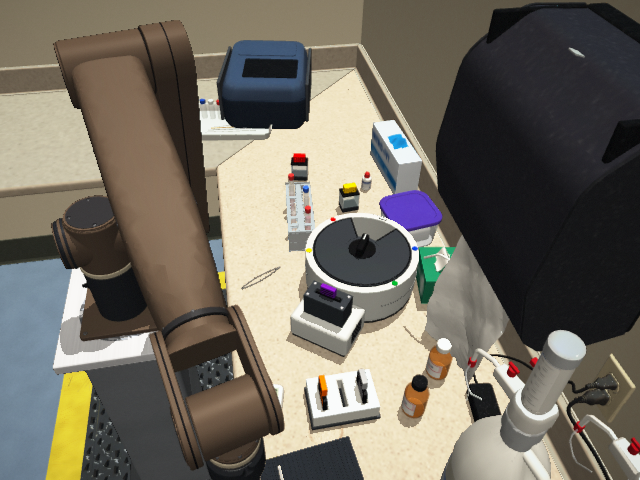

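The top view shows a red-capped cell at (160,228), a yellow one at (233,188), the red-capped dropper at (205,161), violet tab at (402,256), and the rack at (469,272) with orange at the near end (471,287) and grey at (470,253). The window lies between the closed mark (306,172) and the red dot (293,221). The side view agrees, and only the red and yellow cells are present.

```bash
cat > h.py <<'E'
import numpy as np, cv2
from scipy.spatial.transform import Rotation as R
from scipy.optimize import minimize, least_squares
from plant import ctrl
CAL={c:ctrl.get_calibration(c) for c in('top','side')}
def proj(P,c):
    k=CAL[c];q=R.from_quat(k['orientation']).inv().apply(np.atleast_2d(P)-k['xyz'])
    return np.c_[k['cx']+k['fx']*q[:,0]/-q[:,2],k['cy']-k['fy']*q[:,1]/-q[:,2]]
def ray(uv,c,z):
    k=CAL[c];d=R.from_quat(k['orientation']).apply([(uv[0]-k['cx'])/k['fx'],-(uv[1]-k['cy'])/k['fy'],-1])
    return k['xyz']+d*(z-k['xyz'][2])/d[2]
HUE={'red':(0,6),'yellow':(25,35),'blue':(108,122),'green':(50,85),'violet':(130,150),'orange':(9,20)}
def mask(im,col,uv,r,smin=110,vmin=50):
    h=cv2.cvtColor(im,cv2.COLOR_RGB2HSV).astype(int);a,b=HUE[col]
    H=h[...,0];ok=(H>=a)&(H<=b)
    if col=='red':ok|=H>=174
    ok&=(h[...,1]>smin)&(h[...,2]>vmin)
    w=np.zeros(ok.shape,np.uint8);cv2.circle(w,tuple(int(round(x)) for x in uv),r,1,-1)
    ok=(ok&(w>0)).astype(np.uint8)
    n,l,st,ce=cv2.connectedComponentsWithStats(ok)
    if n<2:return ok,None
    i=1+st[1:,4].argmax();return (l==i).astype(np.uint8),ce[i]
def box(p,z0,h,lx,ly):
    c,s=np.cos(p[2]),np.sin(p[2])
    return np.array([[p[0]+c*x-s*y,p[1]+s*x+c*y,z] for x in(-lx/2,lx/2) for y in(-ly/2,ly/2) for z in(z0,z0+h)])
def fit(masks,p0,z0,h,lx,ly,yaws):
    """masks {cam:mask}; fit a box (x,y,yaw) to silhouettes by IoU, at 8x subpixel"""
    crops={}
    for c,m in masks.items():
        ys,xs=np.nonzero(m);o=np.array([xs.min()-12,ys.min()-12]);w=np.array([xs.max()+12,ys.max()+12])-o
        crops[c]=(o,cv2.resize(m[o[1]:o[1]+w[1],o[0]:o[0]+w[0]],None,fx=8,fy=8,interpolation=cv2.INTER_NEAREST))
    def cost(p):
        t=0
        for c,(o,m) in crops.items():
            u=((proj(box(p,z0,h,lx,ly),c)-o+.5)*8).astype(np.float32)
            g=np.zeros_like(m);cv2.fillConvexPoly(g,cv2.convexHull(u).astype(int),1)
            t+=1-(g&m).sum()/max(1,(g|m).sum())
        return t/len(crops)
    best=min((minimize(cost,[p0[0],p0[1],y],method='Nelder-Mead',options=dict(initial_simplex=[[p0[0],p0[1],y],[p0[0]+.01,p0[1],y],[p0[0],p0[1]+.01,y],[p0[0],p0[1],y+.3]])) for y in yaws),key=lambda r:r.fun)
    return best.x,best.fun
def look(tag=None):
    o={c:ctrl.read_camera(c) for c in CAL}
    if tag:
        for c in o:cv2.imwrite(f'pics/{c}_{tag}.png',o[c][:,:,::-1])
    return o
E
python3 - <<'E'
from h import *
im={c:cv2.imread(f'pics/{c}0.png')[:,:,::-1].copy() for c in CAL}
# photometer dots
px={'top':dict(red=(293,221),yellow=(333,257),blue=(356,157),green=(395,192)),'side':dict(yellow=(310,251),blue=(414,248),green=(394,283),red=(334,219))}
ang=dict(red=150,yellow=210,blue=30,green=-30)
D={}
for c in px:
  for col,uv in px[c].items():
    m,ce=mask(im[c],col,uv,7,90)
    if ce is not None:D[c,col]=ce
def P(p,col,r):
    a=np.radians(ang[col])+p[2];return [p[0]+r*np.cos(a),p[1]+r*np.sin(a),.117]
for cs in(['top'],['side'],['top','side']):
    K=[k for k in D if k[0] in cs]
    f=lambda p:np.concatenate([proj(P(p,k[1],.132),k[0])[0]-D[k] for k in K])
    r=least_squares(f,[.5,0,-.5]);print('photometer',cs,len(K),r.x.round(4),'rms px',np.sqrt((r.fun**2).mean()).round(2))
def obj(n,col,uvs,z0,h,lx,ly,r=16):
    ms={c:mask(im[c],col,uv,r)[0] for c,uv in uvs.items()}
    p0=ray(uvs['top'],'top',z0+h)
    for cs in(['top'],['side'],['top','side']):
        x,v=fit({c:ms[c] for c in cs},p0,z0,h,lx,ly,np.arange(4)*np.pi/4);print(n,cs,x[:2].round(4),np.degrees(x[2]).round(1),'cost',round(v,3),[int(m.sum()) for m in ms.values()])
obj('cellR','red',dict(top=(157,226),side=(300,158)),.066,.022,.038,.020)
obj('cellY','yellow',dict(top=(233,186),side=(349,187)),.066,.022,.038,.020)
obj('violet','violet',dict(top=(402,256),side=(328,292)),.136,.024,.036,.012)
obj('orange','orange',dict(top=(471,287),side=(322,385)),.072,.024,.036,.012)
for c,uv in dict(top=(304,171)).items():print('mark',ray(uv,c,.117))
for n,uv in dict(dropper=(205,161),timer=(452,331),whitecap=(459,183),blackcap=(489,214)).items():print(n,ray(uv,'top',.03 if n in('dropper','timer') else .1).round(3))
E
```

```text
photometer ['top'] 4 [ 0.5993 -0.0268 -0.6736] rms px 0.26
photometer ['side'] 4 [ 0.5994 -0.024  -0.6752] rms px 0.25
photometer ['top', 'side'] 8 [ 0.5992 -0.0259 -0.6741] rms px 0.42
cellR ['top'] [0.5176 0.448 ] -12.6 cost 0.152 [145, 118]
cellR ['side'] [0.5167 0.4496] 162.8 cost 0.09 [145, 118]
cellR ['top', 'side'] [0.5168 0.4486] 163.8 cost 0.13 [145, 118]
cellY ['top'] [0.6395 0.2725] 4.1 cost 0.285 [106, 57]
cellY ['side'] [0.6413 0.2852] 40.8 cost 0.576 [106, 57]
cellY ['top', 'side'] [0.6398 0.2734] 4.6 cost 0.446 [106, 57]
violet ['top'] [ 0.4846 -0.1722] 140.5 cost 0.161 [85, 141]
violet ['side'] [ 0.4836 -0.169 ] 143.6 cost 0.258 [85, 141]
violet ['top', 'side'] [ 0.4833 -0.1712] 140.2 cost 0.231 [85, 141]
orange ['top'] [ 0.4337 -0.3651] 92.9 cost 0.173 [107, 151]
orange ['side'] [ 0.4339 -0.3648] 85.6 cost 0.162 [107, 151]
orange ['top', 'side'] [ 0.4337 -0.3649] 87.2 cost 0.199 [107, 151]
mark [0.68260462 0.08235766 0.117     ]
dropper [0.716 0.358 0.03 ]
timer [ 0.32  -0.328  0.03 ]
whitecap [ 0.691 -0.314  0.1  ]
blackcap [ 0.616 -0.392  0.1  ]
```

Run:
```python
from h import *
im={c:cv2.imread(f'pics/{c}0.png')[:,:,::-1].copy() for c in CAL}
# rack: hull of bright unsaturated pixels
ms={}
for c,(uv,r) in dict(top=((469,272),36),side=((342,398),42)).items():
    h=cv2.cvtColor(im[c],cv2.COLOR_RGB2HSV);ok=((h[...,1]<45)&(h[...,2]>(140 if c=='top' else 120))).astype(np.uint8)
    w=np.zeros_like(ok);cv2.circle(w,uv,r,1,-1);ok&=w
    n,l,st,_=cv2.connectedComponentsWithStats(ok);i=1+st[1:,4].argmax()
    m=(l==i).astype(np.uint8);ct=cv2.convexHull(np.argwhere(m)[:,::-1].astype(np.int32));g=np.zeros_like(m);cv2.fillConvexPoly(g,ct,1);ms[c]=g
    print(c,st[i])
for cs in(['top'],['side'],['top','side']):
    x,v=fit({c:ms[c] for c in cs},ray((469,272),'top',.044),0,.044,.1,.148,[np.pi/2-.1,np.pi/2+.1]);print('rack',cs,x[:2].round(4),np.degrees(x[2]).round(1),round(v,3))
    for y in(-.042,0,.042):print('  slot',y,(x[:2]+y*np.array([-np.sin(x[2]),np.cos(x[2])])).round(4))
g=ray((473,252),'top',.096);print('grey approx',g.round(3))
for n,col,uvs in(('Y','yellow',dict(top=(233,186),side=(349,187))),('R','red',dict(top=(157,226),side=(300,158)))):
    HUE['yellow']=(22,36)
    mm={c:mask(im[c],col,uv,13,130,30)[0] for c,uv in uvs.items()}
    for cs in(['top'],['side'],['top','side']):
        x,v=fit({c:mm[c] for c in cs},ray(uvs['top'],'top',.088),.066,.022,.038,.02,np.arange(4)*np.pi/4);print(n,cs,x[:2].round(4),np.degrees(x[2]).round(1),round(v,3),[int(m.sum()) for m in mm.values()])
# knob window direction: dark bar / window estimated from picture crop
a=cv2.resize(im['top'][140:300,130:430],None,fx=2.6,fy=2.6,interpolation=cv2.INTER_CUBIC);cv2.imwrite('pics/crop1.png',a[:,:,::-1])
for n,uv in dict(edgeA=(329,163),edgeB=(301,205)).items():
    p=ray(uv,'top',.117)-[.5992,-.0259,0];print(n,p.round(3),np.degrees(np.arctan2(p[1],p[0])).round(1))
```

```text
top [ 452  243   38   57 1457]
side [ 305  360   80   66 3133]
rack ['top'] [ 0.4795 -0.3691] 90.6 0.186
  slot -0.042 [ 0.5214 -0.3686]
  slot 0 [ 0.4795 -0.3691]
  slot 0.042 [ 0.4375 -0.3695]
rack ['side'] [ 0.4824 -0.355 ] 90.5 0.127
  slot -0.042 [ 0.5244 -0.3546]
  slot 0 [ 0.4824 -0.355 ]
  slot 0.042 [ 0.4404 -0.3554]
rack ['top', 'side'] [ 0.482  -0.3624] 90.5 0.199
  slot -0.042 [ 0.524  -0.3621]
  slot 0 [ 0.482  -0.3624]
  slot 0.042 [ 0.44   -0.3628]
grey approx [ 0.516 -0.356  0.096]
Y ['top'] [0.6395 0.2727] 5.9 0.167 [124, 131]
Y ['side'] [0.6382 0.272 ] 2.3 0.112 [124, 131]
Y ['top', 'side'] [0.6388 0.2723] 186.0 0.143 [124, 131]
R ['top'] [0.5172 0.4485] -10.5 0.155 [144, 120]
R ['side'] [0.5167 0.4488] -17.4 0.071 [144, 120]
R ['top', 'side'] [0.5168 0.4484] 163.4 0.121 [144, 120]
edgeA [0.11  0.047 0.117] 23.0
edgeB [-0.006  0.107  0.117] 93.1
```

Request:
apply_moves(
  series=[
    [0.2737,0.5625,0,0,0,1],
    [0.2737,0.5625,0,0,0,1],
    [0.2737,0.5625,0,0,0,1],
    [0.2737,0.5625,0,0,0,1],
    [0.2737,0.5625,0,0,0,1],
    [0.2737,0.5625,0,0,0,1],
    [0.2737,0.5625,0,0,0,1],
    [0.2737,0.5625,0,0,0,1],
    [0.2737,0.5625,0,0,0,1],
    [0.2737,0.5625,0,0,0,1],
  ],
  jaw=0.5,
  squeeze=40,
)

```text
time: 2.45
eef_pos: [0.4842, -0.1708, 0.2504]
tcp_rot: [0.828, 0.561, -0.0, 0.0]
contact_force: [-0.7, 0.2, -0.5]
opening: 0.502
finger_force: 0.0
```

Request:
apply_moves(
  series=[
    [0,0,0,0,0,1],
    [0,0,0,0,0,1],
    [0,0,0,0,0,1],
    [0,0,0,0,0,1],
    [0,0,0,0,0,1],
  ],
)

```text
time: 3.08
eef_pos: [0.4836, -0.1724, 0.2503]
tcp_rot: [0.552, 0.834, -0.0, 0.0]
contact_force: [0.1, 0.4, 0.5]
opening: 0.501
finger_force: 0.0
```

Request:
apply_moves(
  series=[
    [-0.001,0,0,0,0,0.2],
    [-0.001,0,0,0,0,0.4],
    [-0.001,0,0,0,0,0.628],
    [-0.001,0,-0.05,0,0,0.628],
    [-0.001,0,-0.09,0,0,0.628],
    [-0.001,0,-0.1175,0,0,0.628],
    [-0.001,0,-0.1175,0,0,0.628],
  ],
)

```text
time: 3.95
eef_pos: [0.4818, -0.1709, 0.1543]
tcp_rot: [0.332, 0.943, 0.0, -0.002]
contact_force: [0.2, -0.5, 0.7]
opening: 0.502
finger_force: 0.0
```

Run:
```python
from h import *
o=look('v1')
a=np.hstack([cv2.resize(o['top'][210:300,350:450],(400,360),interpolation=cv2.INTER_CUBIC),cv2.resize(o['side'][240:330,280:380],(400,360),interpolation=cv2.INTER_CUBIC)])
cv2.imwrite('pics/v1c.png',a[:,:,::-1]);print(ctrl.get_state()['eef_pos'])
```

```text
[ 0.48360146 -0.17155334  0.15706627]
```

View pics/v1c.png

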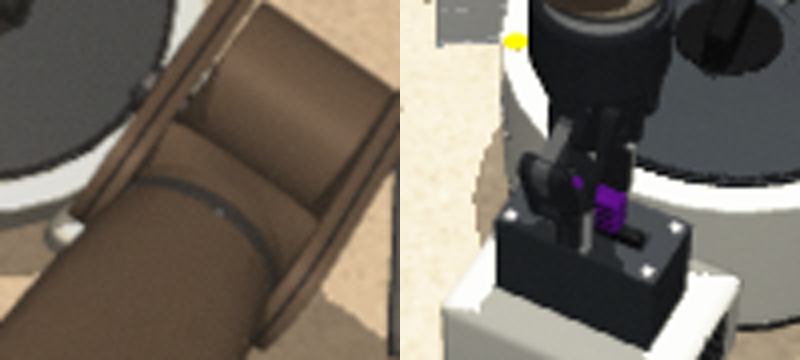

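The side crop (right half, about (600,205)) shows the open fingers straddling the violet tab just above the head, so I close on it.

Request:
apply_moves(
  series=[
    [0,0,0,0,0,0],
    [0,0,0,0,0,0],
    [0,0,0,0,0,0],
    [0,0,0,0,0,0],
    [0,0,0,0,0,0],
    [0,0,0,0,0,0],
  ],
  jaw=0,
  squeeze=40,
)

```text
time: 4.8
eef_pos: [0.4842, -0.1713, 0.1578]
tcp_rot: [0.33, 0.944, -0.0, 0.001]
contact_force: [0.9, -0.5, 5.5]
opening: 0.131
finger_force: 41.4
```

Run:
```python
from h import *
import time
yaw=-.674
for _ in range(3):
    s=ctrl.get_state();f=np.array(s['contact_force']);c,sn=np.cos(yaw),np.sin(yaw)
    print(s['time'],s['eef_pos'],'phot-frame force',(c*f[0]+sn*f[1]).round(2),(-sn*f[0]+c*f[1]).round(2),f[2].round(2),s['wrist_torque'],s['opening'],s['finger_force'])
```

```text
4.8 [ 0.48422484 -0.17127305  0.1577988 ] phot-frame force 0.99 0.16 5.49 [-0.136087    0.15161526 -0.03504753] 0.13109788121931032 41.38824999332428
4.8 [ 0.48422484 -0.17127305  0.1577988 ] phot-frame force 0.99 0.16 5.49 [-0.136087    0.15161526 -0.03504753] 0.13109788121931032 41.38824999332428
4.8 [ 0.48422484 -0.17127305  0.1577988 ] phot-frame force 0.99 0.16 5.49 [-0.136087    0.15161526 -0.03504753] 0.13109788121931032 41.38824999332428
```

Request:
apply_moves(
  series=[
    [0,0,0.01,0,0,0],
    [0,0,0.03,0,0,0],
    [0,0,0.06,0,0,0],
    [0,0,0.1,0,0,0],
    [0,0,0.15,0,0,0],
    [0,0,0.15,0,0,0],
  ],
)

```text
time: 5.55
eef_pos: [0.4849, -0.1715, 0.2812]
tcp_rot: [0.33, 0.944, -0.001, 0.004]
contact_force: [0.5, -0.6, -1.0]
opening: 0.13
finger_force: 40.5
```

Run:
```python
from h import *
im={c:cv2.imread(f'pics/{c}0.png')[:,:,::-1].copy() for c in CAL}
def cr(c,x,y,r):return cv2.resize(im[c][y-r:y+r,x-r:x+r],(400,400),interpolation=cv2.INTER_CUBIC)
cv2.imwrite('pics/rack.png',np.hstack([cr('top',470,272,40),cr('side',342,395,50)])[:,:,::-1])
```

```text
(no output)
```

View pics/rack.png

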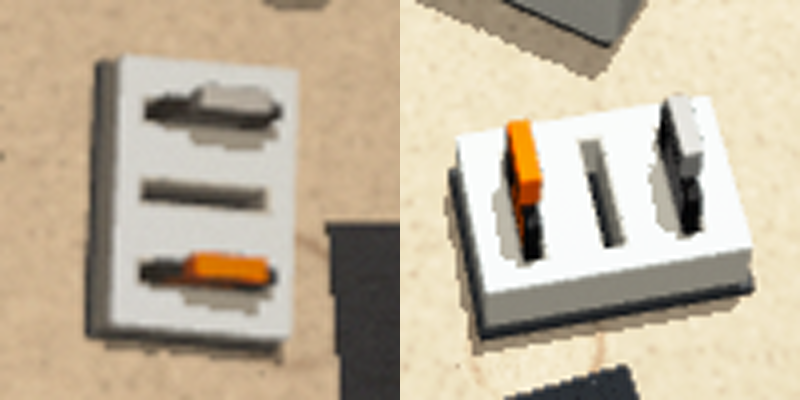

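The crop shows the rack: top-face corners near (121,56), (298,70), (290,338) and (110,324) in the left half, with the middle slot free at about (204,195). I'll fit the pose from those corners.

Run:
```python
from h import *
T=(np.array([(121,56),(298,70),(290,338),(110,324),(204,195)])+.5)/5-.5+[430,232]
S=(np.array([(57,135),(312,97),(350,247),(87,292),(203,193)])+.5)/4-.5+[292,345]
hx,hy=.05,.074
# order: top crop TL = far x(world), +y ; rack x axis ~ +world y, rack y ~ -world x
loc=dict(top=[(hx,-hy),(-hx,-hy),(-hx,hy),(hx,hy),(0,0)],side=[(hx,hy),(hx,-hy),(-hx,-hy),(-hx,hy),(0,0)])
obs=dict(top=T,side=S)
def pts(p,L):
    c,s=np.cos(p[2]),np.sin(p[2]);return np.array([[p[0]+c*x-s*y,p[1]+s*x+c*y,.044] for x,y in L])
for cs in(['top'],['side'],['top','side']):
    r=least_squares(lambda p:np.concatenate([(proj(pts(p,loc[c]),c)-obs[c]).ravel() for c in cs]),[.48,-.365,1.57])
    x=r.x;print(cs,x[:2].round(4),np.degrees(x[2]).round(2),'rms',np.sqrt((r.fun**2).mean()).round(2),'slot2',(x[:2]+.042*np.array([-np.sin(x[2]),np.cos(x[2])])).round(4))
```

```text
['top'] [ 0.4768 -0.3658] 89.95 rms 1.48 slot2 [ 0.4348 -0.3658]
['side'] [ 0.477  -0.3644] 89.38 rms 1.78 slot2 [ 0.435  -0.3639]
['top', 'side'] [ 0.4769 -0.365 ] 89.63 rms 1.65 slot2 [ 0.4349 -0.3648]
```

Request:
apply_moves(
  series=[
    [-0.0086,-0.06,0,0,0,-0.2],
    [-0.0086,-0.12,0,0,0,-0.4],
    [-0.0086,-0.18,0,0,0,-0.6],
    [-0.0086,-0.2425,0,0,0,-0.8],
    [-0.0086,-0.2425,0,0,0,-1],
    [-0.0086,-0.2425,0,0,0,-1],
  ],
)

```text
time: 6.3
eef_pos: [0.4758, -0.3646, 0.2746]
tcp_rot: [0.666, 0.746, 0.0, -0.002]
contact_force: [0.3, -0.0, -1.2]
opening: 0.127
finger_force: 40.5
```

Request:
apply_moves(
  series=[
    [0,0,-0.05,0,0,-0.149],
    [0,0,-0.1,0,0,-0.149],
    [0,0,-0.14,0,0,-0.149],
    [0,0,-0.1575,0,0,-0.149],
    [0,0,-0.1575,0,0,-0.149],
  ],
)

```text
time: 6.92
eef_pos: [0.4762, -0.3638, 0.1494]
tcp_rot: [0.708, 0.706, 0.0, -0.001]
contact_force: [-0.7, 0.6, -0.4]
opening: 0.132
finger_force: 40.5
```

Run:
```python
from h import *
o=look('v2')
def cr(c,x,y,r):return cv2.resize(o[c][y-r:y+r,x-r:x+r],(400,400),interpolation=cv2.INTER_CUBIC)
cv2.imwrite('pics/v2c.png',np.hstack([cr('top',470,272,40),cr('side',342,375,60)])[:,:,::-1])
s=ctrl.get_state();print(s['eef_pos'],s['tcp_rot'])
```

```text
[ 0.47723843 -0.36513135  0.15188923] [ 7.08644862e-01  7.05564294e-01 -3.78676779e-05  1.21877970e-03]
```

View pics/v2c.png

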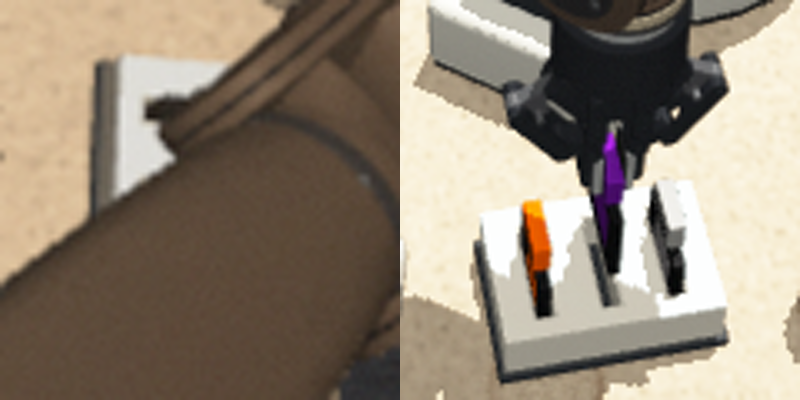

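The side half shows the violet filter hanging over the middle slot at about (610,230), aligned with the slot line. I descend in stages and watch the force.

Request:
apply_moves(
  series=[
    [0,0,-0.015,0,0,0],
    [0,0,-0.025,0,0,0],
    [0,0,-0.035,0,0,0],
    [0,0,-0.045,0,0,0],
    [0,0,-0.045,0,0,0],
  ],
)

```text
time: 7.65
eef_pos: [0.4762, -0.3648, 0.1134]
tcp_rot: [0.709, 0.705, -0.0, -0.0]
contact_force: [-0.4, -1.4, -1.4]
opening: 0.136
finger_force: 40.3
```

Request:
apply_moves(
  series=[
    [0,0,-0.01,0,0,0],
    [0,0,-0.018,0,0,0],
    [0,0,-0.023,0,0,0],
    [0,0,-0.026,0,0,0],
    [0,0,-0.026,0,0,0],
  ],
)

```text
time: 8.28
eef_pos: [0.4766, -0.3649, 0.0939]
tcp_rot: [0.709, 0.705, -0.0, 0.0]
contact_force: [0.3, -1.2, 1.5]
opening: 0.128
finger_force: 40.8
```

Request:
apply_moves(
  series=[
    [0,0,-0.001,0,0,0],
    [0,0,-0.001,0,0,0],
    [0,0,-0.001,0,0,0],
    [0,0,0.02,0,0,0],
    [0,0,0.06,0,0,0],
    [0,0,0.085,0,0,0],
    [-0.0525,0,0.085,0,0,0],
    [-0.0525,0,0.085,0,0,0],
    [-0.0525,0,0.04,0,0,0],
    [-0.0525,0,0,0,0,0],
    [-0.0525,0,0,0,0,0],
  ],
  jaw=0.32,
)

```text
time: 9.65
eef_pos: [0.4336, -0.363, 0.0909]
tcp_rot: [0.709, 0.705, 0.0, -0.003]
contact_force: [0.3, 0.2, -0.1]
opening: 0.318
finger_force: 0.0
```

Run:
```python
from h import *
o=look('o1')
def cr(c,x,y,r):return cv2.resize(o[c][y-r:y+r,x-r:x+r],(400,400),interpolation=cv2.INTER_CUBIC)
cv2.imwrite('pics/o1c.png',cr('side',342,375,60)[:,:,::-1])
s=ctrl.get_state();print(s['eef_pos'],s['tcp_rot'],s['contact_force'])
```

```text
[ 0.43522764 -0.36507501  0.09434798] [7.08956074e-01 7.05252477e-01 3.79815970e-05 4.77705548e-04] [-0.14839644 -0.21644111  1.1940249 ]
```

View pics/o1c.png

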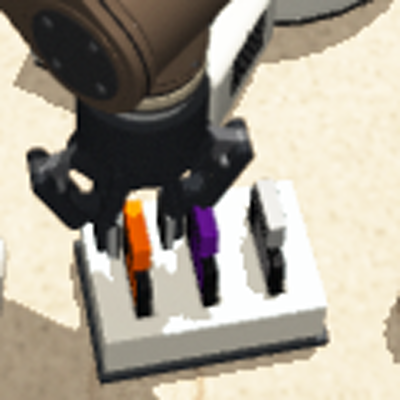

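The violet filter stands seated in the middle slot at (205,240), level with the others, and the fingers straddle the orange tab at (138,235). Closing and lifting.

Request:
apply_moves(
  series=[
    [0,0,0,0,0,0],
    [0,0,0,0,0,0],
    [0,0,0,0,0,0],
    [0,0,0,0,0,0],
    [0,0,0,0,0,0],
  ],
  jaw=0,
  squeeze=40,
)

```text
time: 10.38
eef_pos: [0.4354, -0.3658, 0.0956]
tcp_rot: [0.709, 0.705, -0.0, 0.002]
contact_force: [-0.6, 0.3, 6.7]
opening: 0.132
finger_force: 41.7
```

Request:
apply_moves(
  series=[
    [0,0,0.01,0,0,0],
    [0,0,0.03,0,0,0],
    [0,0,0.08,0,0,0],
    [0,0,0.15,0,0,0],
    [0,0,0.2,0,0,0],
    [0.061,0.06,0.235,0,0,0.2],
    [0.061,0.12,0.235,0,0,0.4],
    [0.061,0.18,0.235,0,0,0.6],
    [0.061,0.2425,0.235,0,0,0.8],
    [0.061,0.2425,0.235,0,0,1],
    [0.061,0.2425,0.235,0,0,1],
  ],
)

```text
time: 11.75
eef_pos: [0.4833, -0.17, 0.2823]
tcp_rot: [0.385, 0.923, -0.0, 0.0]
contact_force: [0.7, 0.2, -0.3]
opening: 0.128
finger_force: 40.7
```

Request:
apply_moves(
  series=[
    [0,0,0,0,0,0.149],
    [0,0,-0.04,0,0,0.149],
    [0,0,-0.065,0,0,0.149],
    [0,0,-0.065,0,0,0.149],
    [0,0,-0.075,0,0,0.149],
    [0,0,-0.085,0,0,0.149],
    [0,0,-0.095,0,0,0.149],
    [0,0,-0.095,0,0,0.149],
  ],
)

```text
time: 12.75
eef_pos: [0.4829, -0.1704, 0.2046]
tcp_rot: [0.331, 0.944, 0.0, -0.001]
contact_force: [-0.4, 0.0, 0.1]
opening: 0.131
finger_force: 40.7
```

Request:
apply_moves(
  series=[
    [0,0,-0.015,0,0,0],
    [0,0,-0.03,0,0,0],
    [0,0,-0.045,0,0,0],
    [0,0,-0.054,0,0,0],
    [0,0,-0.058,0,0,0],
    [0,0,-0.0605,0,0,0],
    [0,0,-0.0605,0,0,0],
  ],
)

```text
time: 13.62
eef_pos: [0.4834, -0.1706, 0.1597]
tcp_rot: [0.33, 0.944, 0.0, -0.001]
contact_force: [-6.0, 2.8, 10.6]
opening: 0.132
finger_force: 42.4
```

Request:
apply_moves(
  series=[
    [-0.001,0.0008,0,0,0,0],
    [-0.001,0.0008,0,0,0,0],
    [-0.001,0.0008,-0.001,0,0,0],
    [-0.001,0.0008,-0.001,0,0,0],
  ],
)

```text
time: 14.12
eef_pos: [0.4831, -0.1704, 0.1596]
tcp_rot: [0.33, 0.944, -0.0, 0.0]
contact_force: [-4.4, 2.2, 12.4]
opening: 0.131
finger_force: 42.6
```

Run:
```python
from h import *
z=[]
for i in range(5):
    ctrl.read_camera('side');s=ctrl.get_state();z.append(s['eef_pos'])
print(np.mean(z,0).round(4),np.std(z,0).round(4),s['contact_force'])
im=ctrl.read_camera('side');m,_=mask(im,'orange',(328,292),20,110);print(m.sum())
x,v=fit({'side':m},[.4833,-.1712],.136,.024,.036,.012,[np.radians(141.4)]);print(x,v)
for z0 in(.134,.136,.138,.140,.142):
    x,v=fit({'side':m},[.4833,-.1712],z0,.024,.036,.012,[np.radians(141.4)]);print(z0,x.round(4),round(v,3))
```

```text
[ 0.4831 -0.1704  0.1596] [0. 0. 0.] [-4.62062326  3.07187264 13.07206182]
52
[ 0.49610208 -0.17153808  1.33582578] 0.5188223231287534
0.134 [ 0.4972 -0.1667  1.3335] 0.517
0.136 [ 0.4961 -0.1715  1.3358] 0.519
0.138 [ 0.4962 -0.173   1.3285] 0.521
0.14 [ 0.4952 -0.1757  1.3247] 0.523
0.142 [ 0.4946 -0.1782  1.327 ] 0.527
```

Request:
apply_moves(
  series=[
    [0,0,0,0,0,0],
    [0,0,0,0,0,0],
    [0,0,0,0,0,0],
    [0,0,0.02,0,0,0],
    [0,0,0.06,0,0,0],
    [0,0,0.12,0,0,0],
    [0.145,0.1814,0.15,0,0,-0.25],
    [0.145,0.1814,0.15,0,0,-0.5],
    [0.145,0.1814,0.15,0,0,-0.75],
    [0.145,0.1814,0.15,0,0,-1],
    [0.145,0.1814,0.15,0,0,-1],
  ],
  jaw=0.35,
)

```text
time: 15.8
eef_pos: [0.5995, -0.0235, 0.2777]
tcp_rot: [0.667, 0.745, 0.0, 0.001]
contact_force: [0.0, 0.1, 0.0]
opening: 0.35
finger_force: 0.0
```

Run:
```python
from h import *
im=ctrl.read_camera('side');cv2.imwrite('pics/s2.png',im[:,:,::-1])
v=cv2.imread('pics/side0.png')[:,:,::-1].copy()
for n,i,c in(('violet0',v,'violet'),('orange',im,'orange')):
    m,ce=mask(i,c,(328,292),20,90);ys,xs=np.nonzero(m);print(n,m.sum(),ce,xs.min(),xs.max(),ys.min(),ys.max())
```

```text
violet0 143 [328.36363636 289.67132867] 320 336 283 297
orange 185 [327.97297297 290.17837838] 320 336 283 298
```

View pics/crop1.png

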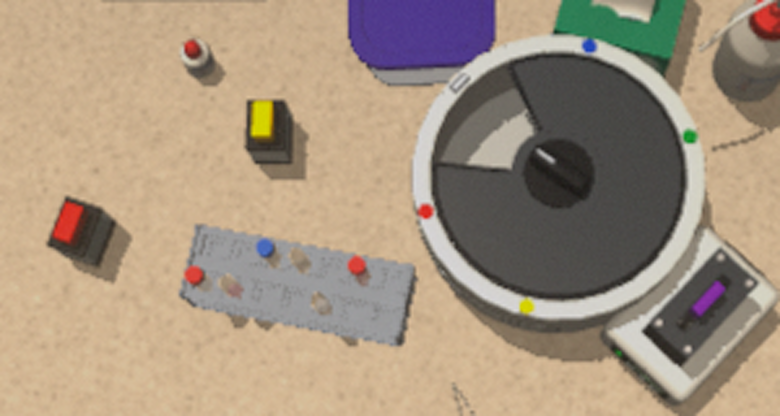

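Orange tab pixels match those of the violet before (centre (328,290)), so it's home. The crop shows the window's outer corners at (512,68) and (437,164) and its inner ones at (540,130) and (512,170).

Run:
```python
from h import *
P=np.array([(512,68),(437,164),(540,130),(512,170)])/2.6+[130,140]-.3
loc=[(.122,-30),(.122,30),(.046,-30),(.046,30)]
loc=[(.122,-30),(.122,30),(.046,-30),(.046,30)]
f=lambda t:np.concatenate([proj([.5992+r*np.cos(t[0]+np.radians(b)),-.0259+r*np.sin(t[0]+np.radians(b)),.119],'top')[0]-p for (r,b),p in zip(loc,P)])
r=least_squares(f,[1.]);print(np.degrees(r.x),r.fun.round(1))
```

```text
[58.81218686] [-2.4 -2.3 -2.3 -1.7 -0.9  0.3 -0.9 -0.8]
```

Request:
apply_moves(
  series=[
    [0.0011,-0.0008,0,0,0,-0.2],
    [0.0011,-0.0008,-0.04,0,0,-0.4],
    [0.0011,-0.0008,-0.08,0,0,-0.6],
    [0.0011,-0.0008,-0.12,0,0,-0.836],
    [0.0011,-0.0008,-0.145,0,0,-0.836],
    [0.0011,-0.0008,-0.165,0,0,-0.836],
    [0.0011,-0.0008,-0.165,0,0,-0.836],
  ],
  jaw=0.42,
)

```text
time: 16.73
eef_pos: [0.5989, -0.0256, 0.1434]
tcp_rot: [0.871, 0.491, -0.001, -0.001]
contact_force: [-0.7, 0.4, 0.2]
opening: 0.415
finger_force: 0.0
```

Request:
apply_moves(
  series=[
    [0,0,0,0,0,0],
    [0,0,0,0,0,0],
    [0,0,0,0,0,0],
    [0,0,0,0,0,0],
    [0,0,0,0,0,0],
  ],
  jaw=0,
  squeeze=40,
)

```text
time: 17.35
eef_pos: [0.5989, -0.025, 0.1457]
tcp_rot: [0.871, 0.491, -0.0, -0.001]
contact_force: [-5.1, 1.8, 2.9]
opening: 0.201
finger_force: 43.1
```

Request:
apply_moves(
  series=[
    [-0.001,0.0005,0,0,0,0.15],
    [-0.001,0.0005,0,0,0,0.3],
    [-0.001,0.0005,0,0,0,0.45],
    [-0.001,0.0005,0,0,0,0.6],
    [-0.001,0.0005,0,0,0,0.8],
    [-0.001,0.0005,0,0,0,1],
    [-0.001,0.0005,0,0,0,1],
  ],
)

```text
time: 18.23
eef_pos: [0.5979, -0.0248, 0.1457]
tcp_rot: [0.616, 0.788, -0.001, -0.001]
contact_force: [-6.1, 1.1, 4.8]
opening: 0.2
finger_force: 43.3
```

Request:
apply_moves(
  series=[
    [0,0,0,0,0,0.1],
    [0,0,0,0,0,0.17],
    [0,0,0,0,0,0.17],
    [0,0,0,0,0,0.17],
  ],
)

```text
time: 18.73
eef_pos: [0.5977, -0.0249, 0.1457]
tcp_rot: [0.563, 0.827, -0.001, -0.001]
contact_force: [-6.7, 1.9, 5.3]
opening: 0.199
finger_force: 43.3
```

Request:
apply_moves(
  series=[
    [-0.001,0.0006,0,0,0,0],
    [-0.001,0.0006,0,0,0,0],
    [-0.001,0.0006,0,0,0,0],
    [-0.001,0.0006,0.03,0,0,0],
    [-0.001,0.0006,0.08,0,0,0],
    [-0.001,0.0006,0.14,0,0,0],
    [-0.001,0.0006,0.15,0,0,0.2],
    [-0.04,0.1,0.15,0,0,0.4],
    [-0.05,0.2,0.15,0,0,0.6],
    [-0.07,0.25,0.15,0,0,0.8],
    [-0.08,0.25,0.15,0,0,1],
    [-0.08,0.25,0.15,0,0,1],
  ],
  jaw=0.45,
)

```text
time: 20.23
eef_pos: [0.5339, 0.1763, 0.2645]
tcp_rot: [0.203, 0.979, 0.0, 0.0]
contact_force: [0.5, -0.5, 0.2]
opening: 0.449
finger_force: 0.0
```

```bash
cat > cells.py <<'E'
from h import *
import sys
HUE['yellow']=(22,36)
o=look(sys.argv[1])
for n,p in(('yellow',(.6388,.2723)),('red',(.5168,.4484))):
    ms={c:mask(o[c],n,proj([*p,.08],c)[0],14,130,30)[0] for c in CAL}
    print(n,[int(m.sum()) for m in ms.values()])
    for cs in(['top'],['side'],['top','side']):
        if min(ms[c].sum() for c in cs)<40:continue
        x,v=fit({c:ms[c] for c in cs},p,.066,.022,.038,.02,np.arange(4)*np.pi/4);print(n,cs,x[:2].round(4),np.degrees(x[2]).round(1),round(v,3))
E
python3 cells.py r1
```

```text
yellow [0, 119]
yellow ['side'] [0.6142 0.2574] -7.8 0.174
red [146, 122]
red ['top'] [0.5175 0.4483] -13.6 0.15
red ['side'] [0.5167 0.449 ] -17.2 0.071
red ['top', 'side'] [0.5167 0.4486] 163.9 0.117
```

View pics/side_r1.png

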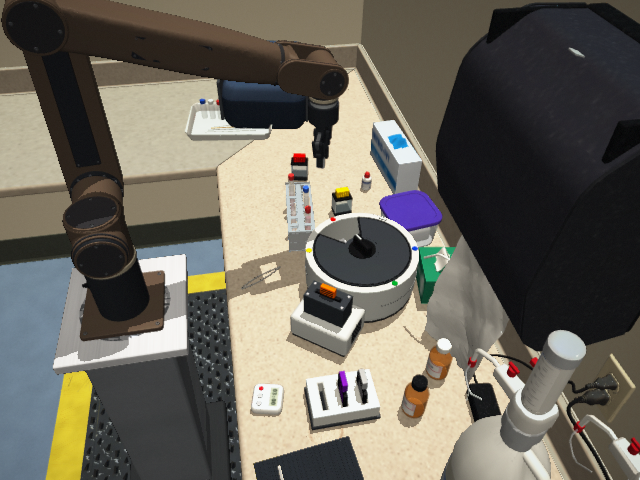

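The side view shows that the yellow cell has been knocked (now at (342,200)). The window is toward the red dot at (345,236), orange is in the head, and violet and grey stand in the rack. The red cell is unchanged at (300,163), so I take that one now.

Request:
apply_moves(
  series=[
    [-0.022,0.08,0,0,0,0.178],
    [-0.022,0.16,0,0,0,0.178],
    [-0.022,0.24,0,0,0,0.178],
    [-0.022,0.31,0,0,0,0.178],
    [-0.022,0.3426,0,0,0,0.178],
    [-0.022,0.3426,-0.07,0,0,0.178],
    [-0.022,0.3426,-0.14,0,0,0.178],
    [-0.022,0.3426,-0.19,0,0,0.178],
    [-0.022,0.3426,-0.219,0,0,0.178],
    [-0.022,0.3426,-0.219,0,0,0.178],
  ],
)

```text
time: 21.58
eef_pos: [0.5175, 0.4479, 0.0878]
tcp_rot: [0.136, 0.991, -0.001, -0.001]
contact_force: [0.9, 0.4, 0.9]
opening: 0.453
finger_force: 0.0
```

Run:
```python
from h import *
o=look('r2')
def cr(c,x,y,r):return cv2.resize(o[c][y-r:y+r,x-r:x+r],(400,400),interpolation=cv2.INTER_CUBIC)
cv2.imwrite('pics/r2c.png',np.hstack([cr('top',160,228,40),cr('side',305,160,40)])[:,:,::-1])
s=ctrl.get_state();print(s['eef_pos'],s['contact_force'])
```

```text
[0.51850418 0.44919194 0.09103741] [ 0.23439981  0.70857452 -0.17392416]
```

View pics/r2c.png

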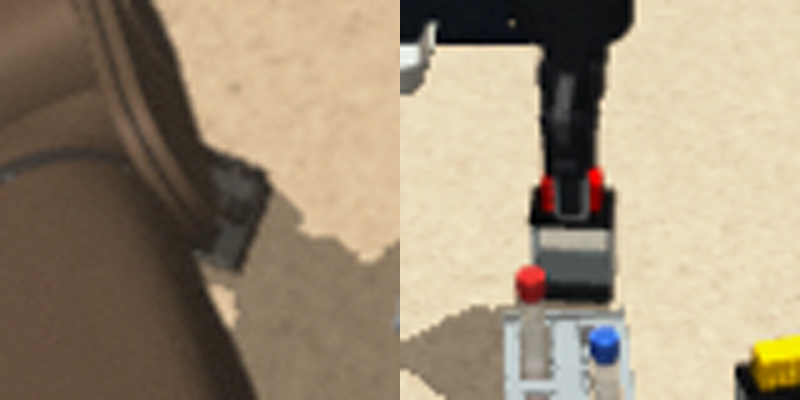

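The side half shows the finger centred on the red cap at (572,195), with equal red on either side. Closing, lifting and carrying to the red pocket.

Request:
apply_moves(
  series=[
    [0,0,0,0,0,0],
    [0,0,0,0,0,0],
    [0,0,0,0,0,0],
    [0,0,0,0,0,0],
    [0,0,0,0,0,0],
  ],
  jaw=0,
  squeeze=50,
)

```text
time: 22.3
eef_pos: [0.5183, 0.4495, 0.0919]
tcp_rot: [0.135, 0.991, 0.001, 0.002]
contact_force: [-0.3, -1.6, 7.1]
opening: 0.222
finger_force: 49.9
```

Request:
apply_moves(
  series=[
    [0,0,0.01,0,0,0],
    [0,0,0.04,0,0,0],
    [0,0,0.1,0,0,0],
    [0,0,0.17,0,0,0],
    [0,0,0.24,0,0,0],
    [0.01,-0.06,0.24,0,0,-0.1],
    [0.02,-0.13,0.24,0,0,-0.25],
    [0.03,-0.2,0.24,0,0,-0.4],
    [0.04,-0.27,0.24,0,0,-0.55],
    [0.05,-0.34,0.24,0,0,-0.7],
    [0.06,-0.41,0.24,0,0,-0.85],
    [0.0638,-0.46,0.24,0,0,-1],
    [0.0638,-0.4966,0.24,0,0,-1],
    [0.0638,-0.4966,0.24,0,0,-1],
    [0.0638,-0.4966,0.24,0,0,-1],
  ],
)

```text
time: 24.18
eef_pos: [0.5677, 0.0522, 0.2808]
tcp_rot: [0.504, 0.864, 0.0, -0.001]
contact_force: [0.4, 0.5, -1.5]
opening: 0.222
finger_force: 50.1
```

Request:
apply_moves(
  series=[
    [0,0,0,0,0,-0.178],
    [0,0,-0.05,0,0,-0.178],
    [0,0,-0.09,0,0,-0.178],
    [0,0,-0.13,0,0,-0.178],
    [0,0,-0.161,0,0,-0.178],
    [0,0,-0.161,0,0,-0.178],
  ],
)

```text
time: 24.92
eef_pos: [0.566, 0.0531, 0.1496]
tcp_rot: [0.563, 0.827, -0.001, -0.003]
contact_force: [0.1, -0.8, -1.9]
opening: 0.219
finger_force: 50.1
```

Run:
```python
from h import *
o=look('r3')
def cr(c,x,y,r):return cv2.resize(o[c][y-r:y+r,x-r:x+r],(400,400),interpolation=cv2.INTER_CUBIC)
cv2.imwrite('pics/r3c.png',np.hstack([cr('top',325,210,60),cr('side',345,235,45)])[:,:,::-1])
s=ctrl.get_state();print(s['eef_pos'],s['contact_force'])
```

```text
[0.56839407 0.05250054 0.15302377] [ 0.9955847   0.65843612 -0.83575424]
```

View pics/r3c.png

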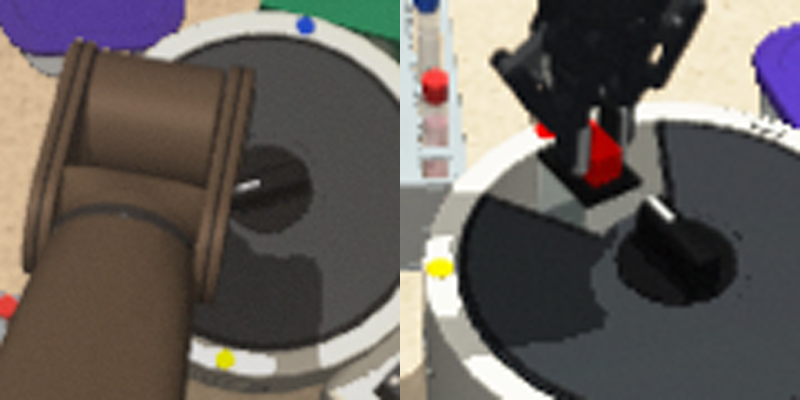

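The side half shows the red cell hanging inside the window at (590,180) with the red dot just behind it. I lower it in stages.

Request:
apply_moves(
  series=[
    [0,0,-0.008,0,0,0],
    [0,0,-0.014,0,0,0],
    [0,0,-0.02,0,0,0],
    [0,0,-0.025,0,0,0],
    [0,0,-0.025,0,0,0],
  ],
)

```text
time: 25.65
eef_pos: [0.569, 0.0508, 0.1325]
tcp_rot: [0.563, 0.826, 0.0, 0.002]
contact_force: [3.7, -4.6, -0.2]
opening: 0.224
finger_force: 50.1
```

Request:
apply_moves(
  series=[
    [0.0013,-0.0016,0,0,0,0],
    [0.0013,-0.0016,0,0,0,0],
    [0.0013,-0.0016,-0.007,0,0,0],
    [0.0013,-0.0016,-0.012,0,0,0],
    [0.0013,-0.0016,-0.012,0,0,0],
  ],
)

```text
time: 26.28
eef_pos: [0.5688, 0.0503, 0.122]
tcp_rot: [0.563, 0.826, -0.0, -0.0]
contact_force: [2.0, -3.2, -2.0]
opening: 0.219
finger_force: 49.9
```

Request:
apply_moves(
  series=[
    [0.0005,-0.0012,0,0,0,0],
    [0.0005,-0.0012,-0.004,0,0,0],
    [0.0005,-0.0012,-0.007,0,0,0],
    [0.0005,-0.0012,-0.009,0,0,0],
    [0.0005,-0.0012,-0.011,0,0,0],
    [0.0005,-0.0012,-0.012,0,0,0],
    [0.0005,-0.0012,-0.012,0,0,0],
  ],
)

```text
time: 27.15
eef_pos: [0.5691, 0.0496, 0.1128]
tcp_rot: [0.563, 0.826, -0.0, -0.001]
contact_force: [0.6, -0.7, -1.5]
opening: 0.217
finger_force: 50.0
```

Request:
apply_moves(
  series=[
    [0,0,-0.0005,0,0,0],
    [0,0,-0.001,0,0,0],
    [0,0,-0.0015,0,0,0],
    [0,0,-0.002,0,0,0],
    [0,0,-0.002,0,0,0],
  ],
)

```text
time: 27.78
eef_pos: [0.5694, 0.0495, 0.112]
tcp_rot: [0.563, 0.826, -0.0, -0.0]
contact_force: [-0.7, 0.5, 2.1]
opening: 0.219
finger_force: 50.6
```

Request:
apply_moves(
  series=[
    [0,0,0,0,0,0],
    [0,0,0,0,0,0],
    [0,0,0,0,0,0],
    [0,0,0.01,0,0,0],
    [0,0,0.04,0,0,0],
    [0,0,0.1,0,0,0],
    [0,0,0.12,0,0,0],
    [0.0356,-0.0925,0.12,0,0,0],
    [0.0356,-0.0925,0.12,0,0,0],
    [0.0356,-0.0925,0.12,0,0,0],
    [0.0356,-0.0925,0.08,0,0,0],
    [0.0356,-0.0925,0.05,0,0,0],
    [0.0356,-0.0925,0.042,0,0,0],
    [0.0356,-0.0925,0.042,0,0,0],
  ],
  jaw=0.4,
)

```text
time: 29.52
eef_pos: [0.5976, -0.0237, 0.1448]
tcp_rot: [0.563, 0.826, -0.0, -0.001]
contact_force: [0.6, 0.8, 0.0]
opening: 0.401
finger_force: 0.0
```

Request:
apply_moves(
  series=[
    [0,0,0,0,0,0],
    [0,0,0,0,0,0],
    [0,0,0,0,0,0],
    [0,0,0,0,0,0],
    [0,0,0,0,0,0],
  ],
  jaw=0,
  squeeze=40,
)

```text
time: 30.15
eef_pos: [0.5976, -0.0247, 0.1466]
tcp_rot: [0.563, 0.826, -0.0, -0.0]
contact_force: [-4.9, -0.3, 5.1]
opening: 0.203
finger_force: 42.6
```

Request:
apply_moves(
  series=[
    [0,0,0,0,0,0.15],
    [0,0,0,0,0,0.3],
    [0,0,0,0,0,0.45],
    [0,0,0,0,0,0.6],
    [0,0,0,0,0,0.8],
    [0,0,0,0,0,1],
    [0,0,0,0,0,1],
  ],
)

```text
time: 31.02
eef_pos: [0.5968, -0.0255, 0.1466]
tcp_rot: [0.203, 0.979, -0.001, -0.002]
contact_force: [-8.3, -3.2, 6.6]
opening: 0.203
finger_force: 42.8
```

Request:
apply_moves(
  series=[
    [0,0,0,0,0,0.15],
    [0,0,0,0,0,0.333],
    [0,0,0,0,0,0.333],
    [0,0,0,0,0,0.333],
  ],
)

```text
time: 31.52
eef_pos: [0.5967, -0.0259, 0.1466]
tcp_rot: [0.074, 0.997, -0.001, -0.002]
contact_force: [-9.3, -4.0, 6.5]
opening: 0.2
finger_force: 42.8
```

Request:
apply_moves(
  series=[
    [-0.001,-0.001,0,0,0,0],
    [-0.001,-0.001,0,0,0,0],
    [-0.001,-0.001,0,0,0,0],
    [-0.001,-0.001,0.03,0,0,0],
    [-0.001,-0.001,0.08,0,0,0],
    [-0.001,-0.001,0.14,0,0,0],
    [-0.001,-0.001,0.14,0,0,0],
  ],
  jaw=0.45,
)

```text
time: 32.4
eef_pos: [0.5999, -0.0257, 0.2631]
tcp_rot: [0.075, 0.997, -0.001, 0.006]
contact_force: [0.3, -0.9, 0.3]
opening: 0.445
finger_force: 0.0
```

```bash
sed -i 's/(.6388,.2723)/(.614,.257)/' cells.py; python3 cells.py y1
python3 - <<'E'
from h import *
s=ctrl.get_state();print(s['eef_pos'])
r=cv2.imread('pics/side_y1.png')
cv2.imwrite('pics/y1c.png',cv2.resize(r[170:290,270:430],(800,600),interpolation=cv2.INTER_CUBIC))
E
```

```text
yellow [124, 133]
yellow ['top'] [0.6154 0.2561] 5.0 0.162
yellow ['side'] [0.6117 0.2566] 181.7 0.108
yellow ['top', 'side'] [0.6128 0.2562] 6.1 0.152
red [0, 0]
[ 0.59743362 -0.02530725  0.25762775]
```

View pics/y1c.png

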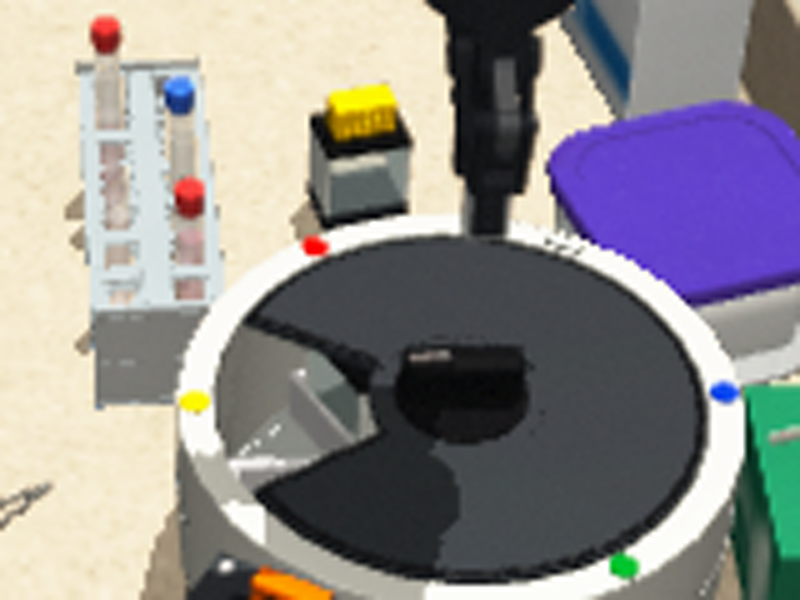

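The crop shows the window over the yellow pocket, with the yellow dot at (195,402) and the empty pocket visible. The yellow cell stands upright at (360,150), and both cameras put it near (0.613, 0.256).

Request:
apply_moves(
  series=[
    [0.0201,0.07,0,0,0,0.14],
    [0.0201,0.14,0,0,0,0.28],
    [0.0201,0.21,0,0,0,0.28],
    [0.0201,0.28,0,0,0,0.28],
    [0.0201,0.3525,0,0,0,0.28],
    [0.0201,0.3525,0,0,0,0.28],
    [0.0201,0.3525,-0.07,0,0,0.28],
    [0.0201,0.3525,-0.14,0,0,0.28],
    [0.0201,0.3525,-0.18,0,0,0.28],
    [0.0201,0.3525,-0.2085,0,0,0.28],
    [0.0201,0.3525,-0.2085,0,0,0.28],
  ],
)

```text
time: 33.88
eef_pos: [0.6118, 0.2555, 0.0875]
tcp_rot: [-0.035, 0.999, -0.001, -0.003]
contact_force: [-1.4, 0.3, 0.6]
opening: 0.449
finger_force: 0.0
```

Run:
```python
from h import *
o=look('y2')
def cr(c,x,y,r):return cv2.resize(o[c][y-r:y+r,x-r:x+r],(400,400),interpolation=cv2.INTER_CUBIC)
cv2.imwrite('pics/y2c.png',np.hstack([cr('top',238,200,40),cr('side',342,195,40)])[:,:,::-1])
s=ctrl.get_state();print(s['eef_pos'],s['contact_force'])
```

```text
[0.6141159  0.25645752 0.09143325] [0.37599327 0.69117412 0.25584032]
```

View pics/y2c.png

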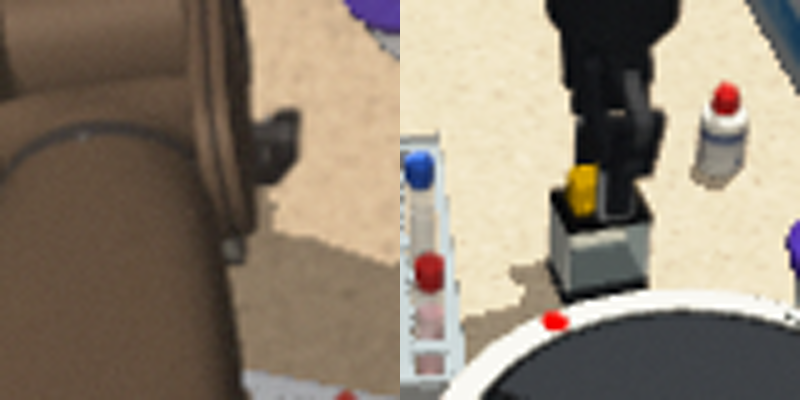

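The side half shows the finger at about x=617 against the cap centred near x=598. Allowing for perspective it's about 3 mm too far toward +x, the same bias as with the red cell and the drum. I shift before closing.

Request:
apply_moves(
  series=[
    [-0.0035,0,0,0,0,0],
    [-0.0035,0,0,0,0,0],
  ],
)

```text
time: 34.22
eef_pos: [0.6111, 0.2569, 0.092]
tcp_rot: [-0.035, 0.999, 0.0, 0.001]
contact_force: [-1.0, 1.0, 0.2]
opening: 0.446
finger_force: 0.0
```

Request:
apply_moves(
  series=[
    [0,0,0,0,0,0],
    [0,0,0,0,0,0],
    [0,0,0,0,0,0],
    [0,0,0,0,0,0],
    [0,0,0,0,0,0],
  ],
  jaw=0,
  squeeze=50,
)

```text
time: 34.85
eef_pos: [0.6111, 0.2565, 0.0913]
tcp_rot: [-0.035, 0.999, -0.0, 0.001]
contact_force: [-0.9, -1.5, 5.1]
opening: 0.215
finger_force: 51.7
```

Request:
apply_moves(
  series=[
    [0,0,0.01,0,0,0],
    [0,0,0.04,0,0,0],
    [0,0,0.1,0,0,0],
    [0,0,0.17,0,0,0],
    [0,0,0.2375,0,0,0],
    [-0.025,-0.07,0.2375,0,0,-0.1],
    [-0.05,-0.14,0.2375,0,0,-0.2],
    [-0.075,-0.21,0.2375,0,0,-0.28],
    [-0.1,-0.28,0.2375,0,0,-0.28],
    [-0.117,-0.3374,0.2375,0,0,-0.28],
    [-0.117,-0.3374,0.2375,0,0,-0.28],
    [-0.117,-0.3374,0.2,0,0,-0.28],
    [-0.117,-0.3374,0.15,0,0,-0.28],
    [-0.117,-0.3374,0.11,0,0,-0.28],
    [-0.117,-0.3374,0.077,0,0,-0.28],
    [-0.117,-0.3374,0.077,0,0,-0.28],
  ],
)

```text
time: 36.85
eef_pos: [0.5146, -0.0118, 0.1487]
tcp_rot: [0.074, 0.997, 0.001, -0.004]
contact_force: [-0.0, -0.3, -2.2]
opening: 0.22
finger_force: 50.8
```

Request:
apply_moves(
  series=[
    [0,0,-0.008,0,0,0],
    [0,0,-0.014,0,0,0],
    [0,0,-0.019,0,0,0],
    [0,0,-0.019,0,0,0],
  ],
)

```text
time: 37.35
eef_pos: [0.5168, -0.0133, 0.1367]
tcp_rot: [0.075, 0.997, 0.0, -0.0]
contact_force: [-0.0, 0.5, -1.8]
opening: 0.217
finger_force: 50.8
```

Request:
apply_moves(
  series=[
    [0,0,-0.006,0,0,0],
    [0,0,-0.012,0,0,0],
    [0,0,-0.018,0,0,0],
    [0,0,-0.018,0,0,0],
  ],
)

```text
time: 37.85
eef_pos: [0.5164, -0.0133, 0.1216]
tcp_rot: [0.075, 0.997, 0.0, -0.001]
contact_force: [0.4, 0.3, -2.0]
opening: 0.22
finger_force: 50.8
```

Request:
apply_moves(
  series=[
    [0,0,-0.003,0,0,0],
    [0,0,-0.006,0,0,0],
    [0,0,-0.008,0,0,0],
    [0,0,-0.01,0,0,0],
    [0,0,-0.01,0,0,0],
  ],
)

```text
time: 38.48
eef_pos: [0.5167, -0.0133, 0.1142]
tcp_rot: [0.075, 0.997, 0.0, -0.0]
contact_force: [-0.2, -0.2, -2.5]
opening: 0.217
finger_force: 50.8
```

Request:
apply_moves(
  series=[
    [0,0,-0.0008,0,0,0],
    [0,0,-0.0015,0,0,0],
    [0,0,-0.002,0,0,0],
    [0,0,-0.0025,0,0,0],
    [0,0,-0.0025,0,0,0],
  ],
)

```text
time: 39.1
eef_pos: [0.5168, -0.0133, 0.1123]
tcp_rot: [0.075, 0.997, 0.0, -0.0]
contact_force: [0.5, -0.4, -1.9]
opening: 0.221
finger_force: 50.8
```

Request:
apply_moves(
  series=[
    [0,0,-0.0006,0,0,0],
    [0,0,-0.0012,0,0,0],
    [0,0,-0.0018,0,0,0],
    [0,0,-0.0018,0,0,0],
  ],
)

```text
time: 39.6
eef_pos: [0.517, -0.0134, 0.1113]
tcp_rot: [0.075, 0.997, -0.0, 0.0]
contact_force: [-1.4, -0.2, 0.6]
opening: 0.22
finger_force: 51.3
```

Request:
apply_moves(
  series=[
    [0,0,-0.0005,0,0,0],
    [0,0,-0.0005,0,0,0],
  ],
)

```text
time: 39.85
eef_pos: [0.5171, -0.0135, 0.1113]
tcp_rot: [0.075, 0.997, -0.0, 0.0]
contact_force: [-3.0, -0.1, 5.2]
opening: 0.218
finger_force: 51.8
```

Request:
apply_moves(
  series=[
    [0,0,0,0,0,0],
    [0,0,0,0,0,0],
    [0,0,0,0,0,0],
    [0,0,0.01,0,0,0],
    [0,0,0.04,0,0,0],
    [0,0,0.1,0,0,0],
    [0,0,0.2,0,0,0],
    [0.1008,-0.0148,0.2,0,0,0],
    [0.1008,-0.0148,0.2,0,0,0],
    [0.1008,-0.0148,0.2,0,0,0],
  ],
  jaw=0.4,
)

```text
time: 41.1
eef_pos: [0.5985, -0.0255, 0.2713]
tcp_rot: [0.075, 0.997, -0.0, 0.001]
contact_force: [0.6, 0.4, -0.3]
opening: 0.402
finger_force: 0.0
```

Run:
```python
from h import *
o=look('y3');s=ctrl.get_state();print(s['eef_pos'],s['tcp_rot'],s['contact_force'])
A=np.array([.5985,-.0257]);a=np.radians(171.4);uv={c:proj([*(A+.082*np.array([np.cos(a),np.sin(a)])),.1],c)[0] for c in CAL}
HUE['yellow']=(22,36)
for c in CAL:
    m,ce=mask(o[c],'yellow',uv[c],14,130,30);print(c,uv[c],ce,m.sum())
    if m.sum()>30:
        for z in(.084,.086,.09):print(z,fit({c:m},A+.082*np.array([np.cos(a),np.sin(a)]),z,.022,.038,.02,[a]))
cv2.imwrite('pics/y3c.png',cv2.resize(o['side'][195:305,290:430],(800,600),interpolation=cv2.INTER_CUBIC)[:,:,::-1])
```

```text
[ 0.59676747 -0.02499874  0.26995314] [ 7.48432939e-02  9.97194998e-01  8.36142000e-05 -7.81857504e-04] [-0.40750928 -0.64707794 -0.24914923]
top [336.13395172 239.24115196] None 0
side [328.52830789 254.78658955] [328.95027624 255.64088398] 181
0.084 (array([ 0.51836497, -0.01186764,  3.1228313 ]), np.float64(0.08553856113943514))
0.086 (array([ 0.51813242, -0.01364001,  3.08039939]), np.float64(0.0857535798074589))
0.09 (array([ 0.51728188, -0.01767412,  3.10596932]), np.float64(0.08701612903225808))
```

View pics/y3c.png

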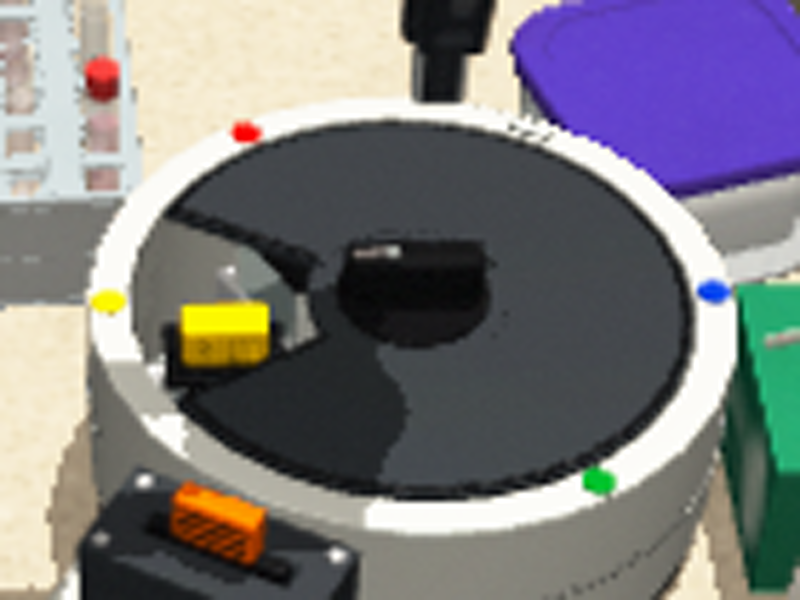

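The yellow cap sits level in its pocket, in the window at (225,330), and the orange tab is home in the head at (218,520). Now I grip the knob and close the cover.

Request:
apply_moves(
  series=[
    [0,0,-0.06,0,0,0],
    [0,0,-0.12,0,0,0],
    [0,0,-0.157,0,0,0],
    [0,0,-0.157,0,0,0],
  ],
)

```text
time: 41.7
eef_pos: [0.5942, -0.0244, 0.1413]
tcp_rot: [0.075, 0.997, 0.001, -0.004]
contact_force: [0.4, 0.3, -1.0]
opening: 0.401
finger_force: 0.0
```

Request:
apply_moves(
  series=[
    [0,0,0,0,0,0],
    [0,0,0,0,0,0],
    [0,0,0,0,0,0],
    [0,0,0,0,0,0],
    [0,0,0,0,0,0],
  ],
  jaw=0,
  squeeze=40,
)

```text
time: 42.32
eef_pos: [0.5974, -0.026, 0.1462]
tcp_rot: [0.075, 0.997, -0.001, 0.0]
contact_force: [-3.5, -4.0, -0.6]
opening: 0.204
finger_force: 41.8
```

Request:
apply_moves(
  series=[
    [0,0,0,0,0,-0.15],
    [0,0,0,0,0,-0.3],
    [0,0,0,0,0,-0.45],
    [0,0,0,0,0,-0.6],
    [0,0,0,0,0,-0.75],
    [0,0,0,0,0,-0.9],
    [0,0,0,0,0,-0.9],
  ],
)

```text
time: 43.2
eef_pos: [0.5977, -0.0256, 0.1462]
tcp_rot: [0.415, 0.91, -0.0, 0.001]
contact_force: [-3.9, -3.4, 1.8]
opening: 0.196
finger_force: 41.9
```

Request:
apply_moves(
  series=[
    [0,0,0,0,0,-0.15],
    [0,0,0,0,0,-0.3],
    [0,0,0,0,0,-0.45],
    [0,0,0,0,0,-0.6],
    [0,0,0,0,0,-0.75],
    [0,0,0,0,0,-0.9],
    [0,0,0,0,0,-0.9],
  ],
)

```text
time: 44.08
eef_pos: [0.5982, -0.0254, 0.1462]
tcp_rot: [0.704, 0.71, 0.001, 0.001]
contact_force: [-3.4, -2.9, 2.7]
opening: 0.196
finger_force: 42.1
```

Request:
apply_moves(
  series=[
    [0,0,0,0,0,-0.15],
    [0,0,0,0,0,-0.3],
    [0,0,0,0,0,-0.45],
    [0,0,0,0,0,-0.6],
    [0,0,0,0,0,-0.75],
    [0,0,0,0,0,-0.867],
    [0,0,0,0,0,-0.867],
    [0,0,0,0,0,-0.867],
  ],
)

```text
time: 45.08
eef_pos: [0.5986, -0.0256, 0.1462]
tcp_rot: [0.901, 0.435, 0.001, 0.001]
contact_force: [-0.0, -3.1, 4.3]
opening: 0.201
finger_force: 42.2
```

Request:
apply_moves(
  series=[
    [0,0,0,0,0,0],
    [0,0,0,0,0,0],
    [0,0,0,0,0,0],
    [0,0,0.03,0,0,0],
    [0,0,0.1,0,0,0],
    [0,0,0.17,0,0,0],
    [-0.05,-0.08,0.17,0,0,0],
    [-0.1,-0.16,0.17,0,0,0],
    [-0.15,-0.24,0.17,0,0,0],
    [-0.2,-0.32,0.17,0,0,0],
    [-0.25,-0.4,0.17,0,0,0],
    [-0.3,-0.48,0.17,0,0,0],
    [-0.35,-0.56,0.17,0,0,0],
    [-0.35,-0.56,0.17,0,0,0],
    [-0.35,-0.56,0.17,0,0,0],
  ],
  jaw=0.45,
)

```text
time: 46.95
eef_pos: [0.3155, -0.4754, 0.2806]
tcp_rot: [0.902, 0.432, 0.0, -0.0]
contact_force: [-0.3, 0.3, -0.4]
opening: 0.451
finger_force: 0.0
```

Run:
```python
from h import *
o=look('end');s=ctrl.get_state();print(s['time'],s['eef_pos'])
cv2.imwrite('pics/endc.png',np.vstack([np.hstack([cv2.resize(o['top'][140:300,280:500],(440,320)),cv2.resize(o['side'][190:430,280:430],(200,320))])])[:,:,::-1])
cv2.imwrite('pics/endt.png',cv2.resize(o['top'][140:300,280:500],(800,580),interpolation=cv2.INTER_CUBIC)[:,:,::-1])
```

```text
47.05 [ 0.31569237 -0.47522723  0.28039884]
```

View pics/endt.png

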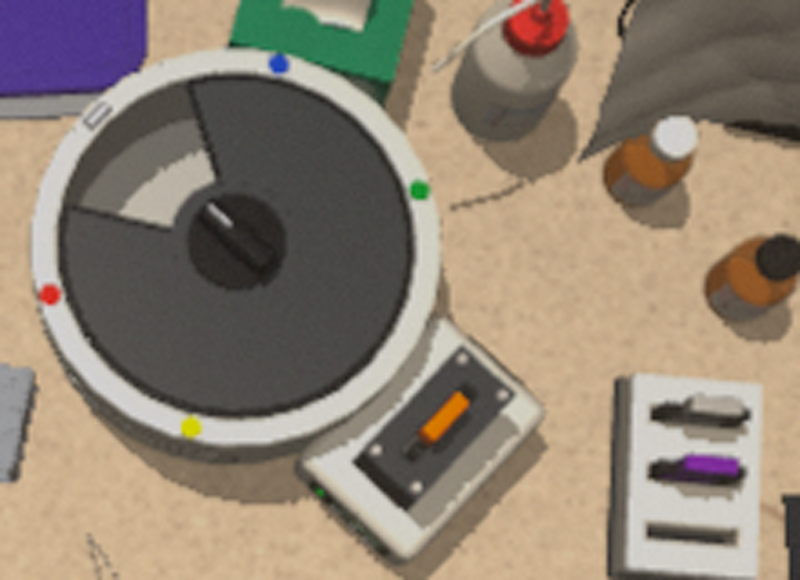

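The final view shows the window centred on the black-and-white mark at (98,115), orange home in the head at (445,418), and violet in the middle rack slot with grey untouched. Handing in.

```bash
python3 -c "from plant import ctrl;print(ctrl.sign_off())"
```

```text
the job is handed in; nothing more can be done
None
```

The job is handed in at about 47 s: the violet filter is in the middle rack slot, orange is home in the optics slot, the red and yellow cells (the only two on the bench) are in their pockets, and the cover is closed at the mark; red's seating was judged by force and height rather than a picture, and no verdict came back.

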